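# Put the glue rollers to soak and close the glue

### The arm

A 6-joint arm with a two-finger parallel gripper is mounted at the origin on the work surface. World frame = base frame: x ahead of the robot, y to its left, z up, the work surface at z = 0. Lengths are in mm, angles in rad, forces in N, time in s.
With the tool pointing down it reaches from about 300 to 775 mm from the base axis. Payload 14.6 kg.
Tool frame: the origin (TCP) lies at the very end of the fingers, on their centre line; the grasp point (between the pads) lies 19 mm behind it; z points along the fingers, y is the line along which they close (so a half turn about z gives the same grasp; the last joint's range is limited). The gripper opens to 94 mm and grips with 3 to 60 N. Pads are 16 mm wide; open, the fingers measure 119 mm over their backs; the gripper's body (75 mm by 177 mm) begins 78 mm behind the grasp point.
Start: joints at [1.11, 0.3, 1.521, -0, 1.321, -0.067], TCP at [211.032, 507.893, 205.446] pointing down, gripper open.
Joint ranges: [-3.03, 3.03], [-0.79, 2.21], [0.23, 2.52], [-1.04, 4.18], [0, 3.07], [-2.55, 2.55]. Speed limits (rad/s): [2.22, 2.22, 2.57, 3.14, 3.14, 3.14].

### API

Orientations are given as [roll, pitch, yaw] about the fixed x, y, z axes, in that order (R = Rz(yaw) Ry(pitch) Rx(roll)).
In Python, from cell import manip, eyes, ticket gives the robot as it stands. The module is installed in compiled form; this text tells all that it offers.
- The arm moves only by the tool arm_command, never from a script. Its argument "plan" is a list of rows, each a list of 5 numbers: the opening, from -1 (shut) to 1 (fully open), then the shift along the tool's x, y, z in m, then the turn about the tool's z in rad. In form: [[jaw, dx, dy, dz, roll], ...]. A call has 1 to 20 rows; each row shifts and turns the commanded pose from where the row before left it, along the tool's axes as they then stand; what a row does not reach is not made up. A row lasts 1/8 s, in which the tool goes at most 62.5 mm and 10.7 degrees, less where a joint would pass 70% of its speed; a pose out of reach is approached as far as the arm can. A call is refused whole if a number of a shift passes 0.0625 or a number of a turn 0.188, either way. A call with a gripper value outside its range is refused whole. The fingers move at their own pace and stop on an object; "newtons" is the grip in N (left out, the last holds). Time passes only in rows, so rows that do not move let the fingers close. It gives the time, the measured TCP pose, the force, the opening and the grip force at its end, in the units of the state.
- manip.read_state(): the state, without advancing time (a new reading comes with each control period).
- eyes.camera(name): name is "scene" or "side" or "wrist"; returns a dict with "img" (420x560x3 uint8, blue, green, red), "z_map" (420x560 float32, mm along the optical axis (not along the pixel's ray), 0 where there is no reading), "fx", "fy", "cx", "cy" (pixels), "eye" and "orientation" of the camera in the world. Camera axes: x right, y down, z forward; pixel columns grow to the right and rows downward; lengths in mm; the calibration is good to about 2 mm. A picture is of the moment at which its call begins.
- ticket.sign_off(): hands the job in; it is judged then, once.
The state is a dict: "clock": time; "joints": joint angles; "qd": joint speeds; "effort": joint torques, N m; "eef_pos": TCP position; "eef_rot": TCP orientation; "wrist_force": force on the tool from outside, world axes, zero at the start; "moment": the same for the moment, N m; "finger_gap": finger opening in mm; "finger_force": force on a finger pad.
Only numpy, scipy, OpenCV 4.12 (cv2) and the standard library are available. Lean on these libraries where they do the work, as an engineer would, in place of code of your own. Each camera call takes 0.05 s, during which the arm holds its last target. There are 200 camera calls.

### The job

Pack up after gluing the landscape boards. First press the soaking tub's pedal fully down until it clicks and stays down by itself, so that the lid stays open; then stand every glue roller drum-down in the tub, one to a compartment, the drum on the compartment's floor and the handle sticking up. Also screw the cap of the glue bottle in the wooden block fully home, sooner or later. Leave the tub open and do not knock over or push away the mug or the other glue bottle.

Things in the scene. Friction and masses are not known exactly. Their poses are not given: they have to be found in the camera images.
- tub: grey soaking tub, fixed, 74 x 174 mm, 85 mm high; origin centre of underside, x away from the pedal, y along its three compartments (each 62 mm in x, 42 mm in y, 60 mm apart; walls 6, dividers 18, floor 6 mm). A flat lid, top at 92 mm, is hinged on the far (+x) long edge; open, it leans back 2.2 rad from shut, its edge 147 mm above the table
- slot0 (a point): centre of the inner floor (6 mm above the table) of the tub's compartment at its -y end; axes as the tub's
- slot1 (a point): centre of the inner floor (6 mm above the table) of the tub's compartment at its middle; axes as the tub's
- slot2 (a point): centre of the inner floor (6 mm above the table) of the tub's compartment at its +y end; axes as the tub's
- pedal (a joint): the tub's sprung pedal, pivoting on the front (-x) wall 55 mm above the table: 0 rad up (lid shut), 0.5 rad fully down (lid fully open; lid angle is 4.4 times the pedal's). Pressing on the pad takes up to about 11 N; past about 0.38 rad an over-centre spring snaps it down to the 0.5 rad stop and holds it there when let go; let go earlier it springs back
- pedal_pad (a point): centre of the top of the pedal's pad, a steel plate 34 x 44 mm with a rubber facing that sticks out from the tub's front wall, 52 mm from the pivot, at rest tilted up 0.25 rad and about 71 mm above the table; fully down it is tilted down 0.25 rad and about 45 mm above the table
- roller0_butt (a point): butt centre of a glue roller lying flat on the table, 15 mm up. Wooden disc 30 mm across, 10 mm thick, with a 13 mm steel boss, 20 mm long along y: the place to pinch. x axis: butt to drum along the handle (12 mm wide, 18 mm high); y: along boss and drum axle. About 130 g, mostly in the drum: a firm pinch holds it level, at a few newtons it swings about the boss, drum down
- roller0_drum (a point): centre of the same roller's black rubber drum, 30 mm across and 44 mm long along y, 115 mm from the butt's centre along x; it does not spin. Axes as the butt's. The drum also rests on the table when the tool lies flat
- roller1_butt (a point): butt centre of a glue roller lying flat on the table, 15 mm up. Wooden disc 30 mm across, 10 mm thick, with a 13 mm steel boss, 20 mm long along y: the place to pinch. x axis: butt to drum along the handle (12 mm wide, 18 mm high); y: along boss and drum axle. About 130 g, mostly in the drum: a firm pinch holds it level, at a few newtons it swings about the boss, drum down
- roller1_drum (a point): centre of the same roller's black rubber drum, 30 mm across and 44 mm long along y, 115 mm from the butt's centre along x; it does not spin. Axes as the butt's. The drum also rests on the table when the tool lies flat
- roller2_butt (a point): butt centre of a glue roller lying flat on the table, 15 mm up. Wooden disc 30 mm across, 10 mm thick, with a 13 mm steel boss, 20 mm long along y: the place to pinch. x axis: butt to drum along the handle (12 mm wide, 18 mm high); y: along boss and drum axle. About 130 g, mostly in the drum: a firm pinch holds it level, at a few newtons it swings about the boss, drum down
- roller2_drum (a point): centre of the same roller's black rubber drum, 30 mm across and 44 mm long along y, 115 mm from the butt's centre along x; it does not spin. Axes as the butt's. The drum also rests on the table when the tool lies flat
- cap (a joint): turn of the glue bottle's captive screw cap: 0 rad screwed fully home, positive unscrewed (anticlockwise from above), up to 4.0 (several grasps needed); it sinks 1.5 mm a radian as it is screwed on and stays where it is left; friction about 0.06 N m
- cap_grip (a point): centre of the red ribbed screw cap, 36 mm across and 28 mm high, on top of the white glue bottle that stands fixed in a wooden block 90 mm square (30 mm high; the bottle is 60 mm across); about 128 mm above the table when home; axes turn with the cap, z up
- mug: white mug, 80 mm across and 90 mm high, not part of the job; origin at the centre of its underside
- glue2: second, loose glue bottle, 54 mm across and 130 mm high, not part of the job; origin at the centre of its underside
Mind the look-alikes: they are no part of the job. Of the things shaped like the tub, the grey one is meant.

How it is judged (in metres and radians):
On the way:
1. the pedal is down and stays down by the over-centre spring, nothing touching it (value of joint pedal above 0.44 rad and contact force between each of the arm, the fingers and pedal below 0.1 N), for 0.4 s.
At the end, for the whole second after the job is handed in: the pedal is held down (above 0.44 rad); the cap is screwed home (under 0.15 rad); every roller present stands in the tub with its drum's centre under 28 mm above the tub's underside, within the tub (x within 35 mm, y within 85 mm of its centre), its butt over 115 mm up, at rest (under 0.03 m/s) (value of joint pedal above 0.44 rad and value of joint cap below 0.15 rad and z of each of roller0_drum, roller1_drum, roller2_drum in the frame of tub below 0.028 m and z of each of roller0_butt, roller1_butt, roller2_butt in the frame of tub above 0.115 m and x of roller0_drum in the frame of tub between -0.035 and 0.035 m and y of roller0_drum in the frame of tub between -0.085 and 0.085 m and linear speed of each of roller0, roller1, roller2 below 0.03 m/s and x of roller1_drum in the frame of tub between -0.035 and 0.035 m and y of roller1_drum in the frame of tub between -0.085 and 0.085 m and x of roller2_drum in the frame of tub between -0.035 and 0.035 m and y of roller2_drum in the frame of tub between -0.085 and 0.085 m); the robot touches nothing.
It fails at once if the mug is pushed more than 40 mm away or tipped over (distance of mug from where it was at the start of the episode above 0.04 m or angle between mug's own z axis and vertical above 0.6 rad).
It fails at once if the second glue bottle is pushed more than 40 mm away or tipped over (distance of glue2 from where it was at the start of the episode above 0.04 m or angle between glue2's own z axis and vertical above 0.6 rad).
Of roller0, roller1, roller2 only 2 to 3 are there at a start; the rules pass over those that are not, and their reading is None.
At some moment in a run one of roller0, roller1, roller2 may be knocked a few centimetres aside while the robot is not near it.
It also fails if it takes over 208 s, if anything falls off the work surface, if the arm or the gripper's body presses on something with over 40 N, if the wrist force passes 120 N, or if a joint passes its speed limit or range.

## Working session

There is one attempt and no reset: what is moved stays moved. The work goes in short steps, Python scripts to look and compute and a tool call to move; the robot and the scene stay as the last step left them, time stands still between calls to the robot, and variables do not carry over. Pictures are saved under pics/ and viewed, at most 16 in all, crops included, and the job is handed in when it is done.

Besides the shell and the picture viewer there is one more tool, called after "Call:" as name([rows], argument=value, ...), one row to a line, values as JSON. arm_command: Moves the arm, as the interface text tells. Its arguments: {"type":"object","properties":{"plan":{"type":"array"},"newtons":{"type":"number"}},"required":["plan"]}

```bash
mkdir -p pics; cat > h.py <<'E'
import numpy as np,cv2
from scipy.spatial.transform import Rotation as R
from cell import manip,eyes,ticket
def rot(o):
    o=np.array(o,float)
    return o if o.shape==(3,3) else R.from_euler('xyz',o).as_matrix()
def cloud(c):
    z=c['z_map'].astype(float);v,u=np.mgrid[:z.shape[0],:z.shape[1]]
    p=np.stack([(u-c['cx'])/c['fx']*z,(v-c['cy'])/c['fy']*z,z],-1)
    P=p@rot(c['orientation']).T+np.array(c['eye']);P[z==0]=np.nan
    return P
def ray(c,u,v,h):
    d=rot(c['orientation'])@np.array([(u-c['cx'])/c['fx'],(v-c['cy'])/c['fy'],1]);e=np.array(c['eye'])
    return e+d*(h-e[2])/d[2]
E
python3 - <<'E'
from h import *
print(manip.read_state())
for n in('scene','side','wrist'):
    c=eyes.camera(n);cv2.imwrite(f'pics/{n}0.png',c['img']);np.save(f'pics/{n}0.npy',c,allow_pickle=True)
    print(n,c['eye'],c['orientation'],c['fx'],c['cx'],c['cy'],np.mean(c['z_map']>0))
E
```

```text
{'clock': 0.0, 'joints': array([ 1.11040495e+00,  3.00474875e-01,  1.52157935e+00, -1.90505994e-05,
        1.32067641e+00, -6.65784252e-02]), 'qd': array([ 0.00041548,  0.00047299,  0.00039291,  0.00090857, -0.00085459,
        0.00114974]), 'effort': array([-2.13575629e-03, -5.31803477e+01, -3.52739561e+01,  7.07559334e-02,
        2.43383349e-02, -8.02764430e-05]), 'eef_pos': array([210.92392452, 507.67021771, 204.8849872 ]), 'eef_rot': array([-3.14045597e+00, -5.72973792e-05,  2.74778440e+00]), 'wrist_force': array([-0.15686079, -0.83678612, -0.21189424]), 'moment': array([-0.01691612,  0.04586387,  0.01365821]), 'finger_force': 0.0, 'finger_gap': 93.95224069402903}
scene [1105.85379781 -410.75033646  873.96032714] [-2.35136056 -0.01320565  1.00294518] 391.18507819959063 280.00140233330285 208.37814874012847 0.9958163265306123
side [ 439.84583126 1280.25053186  976.17391697] [-2.16816673  0.02380462 -3.12747953] 524.6447182184654 280.2027012613797 212.06585519995642 0.995233843537415
wrist [141.92865351 535.9009087  383.8642612 ] [2.88696649e+00 2.12951136e-03 1.17688046e+00] 311.93156840819233 274.71373224367153 210.52604833148578 0.9959948979591837
```

View pics/scene0.png

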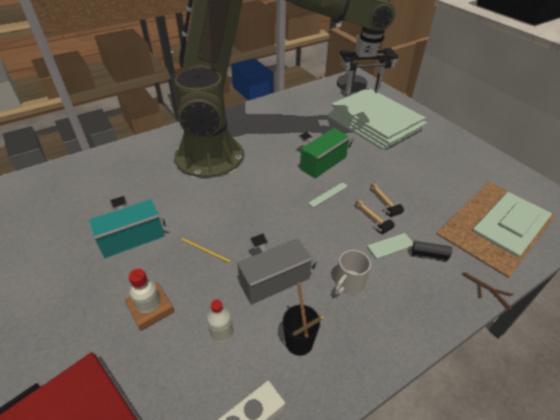

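View pics/side0.png

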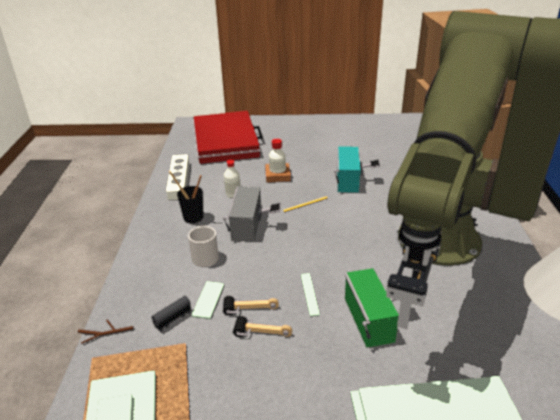

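Scene view: grey tub (275,270), pedal pad (260,240), two rollers: butts (360,205) and (374,187), drums (385,226) and (397,210). Capped bottle in the block: (140,290). Look-alikes:
- Tubs: teal (128,228), green (325,152).
- Black drum-like cylinder: (432,250).
- Loose bottle glue2: (220,320).

The mug is at (353,272). Next I measure.

```bash
cat > m.py <<'E'
from h import *
for n,boxes in {'scene':dict(tub=(225,235,325,310),roll=(345,175,412,240),bot=(115,260,180,330),glue2=(200,292,240,345),mug=(330,245,375,300)),
 'side':dict(tub=(222,180,285,245),roll=(215,290,300,345),bot=(260,135,298,185),glue2=(220,155,243,200),mug=(185,222,222,268))}.items():
    c=np.load(f'pics/{n}0.npy',allow_pickle=True).item();P=cloud(c)
    for k,(a,b,e,f) in boxes.items():
        Q=P[b:f,a:e].reshape(-1,3);C=c['img'][b:f,a:e].reshape(-1,3).astype(int)
        z=Q[:,2]
        def rect(m,t):
            if m.sum()<5: print(n,k,t,'few');return
            r=cv2.minAreaRect(Q[m][:,:2].astype(np.float32));print(n,k,t,m.sum(),'rect',np.round(r[0],1),np.round(r[1],1),round(r[2],1),'z',np.round(np.nanpercentile(z[m],[5,50,95]),1))
        if k=='tub':
            rect((z>88)&(z<98),'top');rect((z>45)&(z<88),'mid')
        elif k=='roll':
            full=((P[...,2]>6)&(P[...,2]<45)).astype(np.uint8);w=np.zeros_like(full);w[b:f,a:e]=full[b:f,a:e]
            nn,lab=cv2.connectedComponents(w)
            for i in range(1,nn):
                mm=lab==i
                if mm.sum()<20: continue
                q=P[mm];im=c['img'][mm].astype(int);dark=im.max(1)<70
                print(n,'roller',i,mm.sum(),'all',np.round(np.array(cv2.minAreaRect(q[:,:2].astype(np.float32))[0]),1),cv2.minAreaRect(q[:,:2].astype(np.float32))[1:])
                wood=im[:,2]-im[:,0]>30
                print('  wood',wood.sum(),np.round(q[wood].mean(0),1),'ext along',np.round(np.linalg.svd(q[wood][:,:2]-q[wood][:,:2].mean(0),full_matrices=False)[2][0],3),'dark',dark.sum(),np.round(q[dark].mean(0),1) if dark.any() else '')
        elif k=='bot':
            red=(C[:,2]-C[:,1]>60)&(C[:,2]-C[:,0]>60)&(z>100);rect(red,'cap')
            rect(red&(z>np.nanpercentile(z[red],60)),'captop')
            rect((z>24)&(z<36),'block')
        else: rect(z>40,'all')
    if n=='scene':
        c2=c['img'][160:340,110:420];cv2.imwrite('pics/crop.png',cv2.resize(c2,None,fx=2.5,fy=2.5,interpolation=cv2.INTER_CUBIC))
E
python3 m.py
```

```text
scene tub top 1810 rect [ 627.7 -105.1] [197.2 235.2] 49.3 z [89.4 91.8 94.3]
scene tub mid 873 rect [ 623.7 -108.1] [193.4 247. ] 42.4 z [47.9 67.9 83.9]
scene roller 8 350 all [523.9 375.3] ((53.01737594604492, 143.6791229248047), 78.87495422363281)
  wood 154 [507.1 373.5  22.1] ext along [ 0.99  -0.142] dark 135 [581.8 359.3  23.7]
scene roller 10 391 all [556.1 292.3] ((52.9036750793457, 148.19061279296875), 88.11125946044922)
  wood 176 [545.  287.1  21.8] ext along [0.999 0.048] dark 131 [617.5 286.8  24.9]
scene roller 12 94 all [665.5 293.5] ((67.23487091064453, 27.71688461303711), 77.98043060302734)m.py:22: RuntimeWarning: Mean of empty slice.
  print('  wood',wood.sum(),np.round(q[wood].mean(0),1),'ext along',np.round(np.linalg.svd(q[wood][:,:2]-q[wood][:,:2].mean(0),full_matrices=False)[2][0],3),'dark',dark.sum(),np.round(q[dark].mean(0),1) if dark.any() else '')
  ret = um.true_divide(
Traceback (most recent call last):
  File "m.py", line 22, in <module>
    print('  wood',wood.sum(),np.round(q[wood].mean(0),1),'ext along',np.round(np.linalg.svd(q[wood][:,:2]-q[wood][:,:2].mean(0),full_matrices=False)[2][0],3),'dark',dark.sum(),np.round(q[dark].mean(0),1) if dark.any() else '')
                                                                               ~~~~~~~~~~~~~~~~~~~~~~~~~~~~~~~~~~~~~~~~~~~~~~~~~~~~~~~~~~~~~~~~~~~~~~~~~^^^
IndexError: index 0 is out of bounds for axis 0 with size 0
```

```bash
sed -i 's/if mm.sum()<20: continue/if mm.sum()<120: continue/; s/^    c=np.load/    img0=0;c=np.load/' m.py
python3 - <<'E'
s=open('m.py').read()
s=s.replace("        def rect(m,t):\n","        def rect(m,t):\n            l=cv2.connectedComponentsWithStats(m.reshape(f-b,e-a).astype(np.uint8));m=(l[1]==1+l[2][1:,4].argmax()).ravel() if l[0]>1 else m\n")
open('m.py','w').write(s)
E
python3 m.py 2>&1 | grep -v Warn
```

```text
scene tub top 1774 rect [598.6 -82.7] [185.2  87.6] 83.8 z [89.4 91.7 94.2]
scene tub mid 644 rect [624.3 -95.9] [199.3  68.6] 63.7 z [47.2 64.5 83. ]
scene roller 8 350 all [523.9 375.3] ((53.01737594604492, 143.6791229248047), 78.87495422363281)
  wood 154 [507.1 373.5  22.1] ext along [ 0.99  -0.142] dark 135 [581.8 359.3  23.7]
scene roller 10 391 all [556.1 292.3] ((52.9036750793457, 148.19061279296875), 88.11125946044922)
  wood 176 [545.  287.1  21.8] ext along [0.999 0.048] dark 131 [617.5 286.8  24.9]
scene bot cap 240 rect [ 500.8 -394.5] [35.9 35.8] 52.7 z [128.6 145.3 148. ]
scene bot captop 96 rect [ 502.  -395.4] [33.  31.7] 23.0 z [145.9 146.8 148.6]
scene bot block 661 rect [ 500.1 -394.2] [91.4 90.2] 3.1 z [26.3 29.6 32.6]
scene glue2 all 682 rect [ 659.4 -275.1] [53.9 45.7] 70.4 z [ 46.   87.9 130.4]
scene mug all 871 rect [702.   67.5] [105.2  80. ] 76.9 z [43.1 71.  90.7]
side tub top 574 rect [591.4 -82.1] [181.1  77.1] 86.0 z [88.2 90.  93.2]
side tub mid 639 rect [552.2 -58.5] [205.5 122.2] 62.3 z [47.6 67.2 86.9]
side roller 2 543 all [556.5 284.5] ((143.5152130126953, 57.219757080078125), 11.906073570251465)
  wood 313 [540.3 293.1  18. ] ext along [0.999 0.033] dark 139 [610.3 299.3  24.2]
side roller 3 601 all [518.9 370.7] ((53.54401397705078, 145.260009765625), 88.7629165649414)
  wood 347 [505.3 379.3  18.3] ext along [-0.989  0.15 ] dark 162 [574.7 371.3  24.3]
side bot cap 85 rect [ 496.9 -389.5] [39.9 34.6] 61.5 z [122.9 138.7 144.9]
side bot captop 34 rect [ 497.4 -389.2] [36.5 32.7] 77.7 z [141.5 143.3 145.7]
side bot block 176 rect [ 496.2 -390.8] [ 89.5 100.3] 3.4 z [24.6 27.3 32.9]
side glue2 all 435 rect [ 627.1 -192.8] [ 53.7 198.4] 16.1 z [ 45.6  86.9 124.1]
side mug all 721 rect [701.6  83. ] [78.4 85.8] 21.9 z [42.5 67.1 88.1]
```

View pics/crop.png

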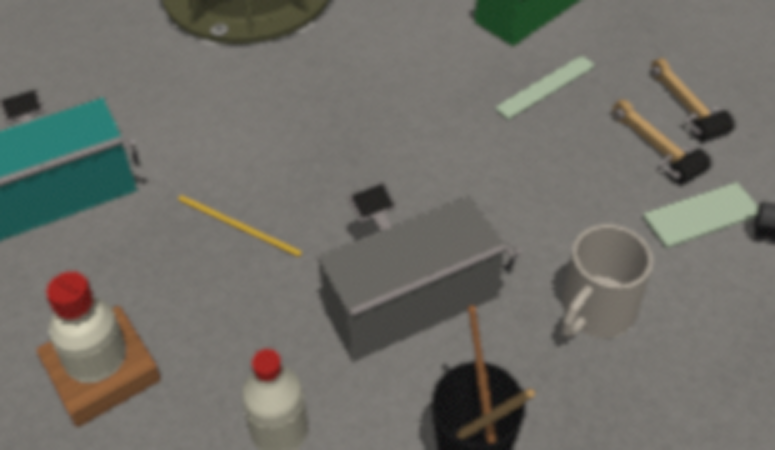

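Crop confirms: grey tub with black pedal pad toward the robot, red-capped bottle in the wooden block, two rollers (yellow handles, black drums). Now I need the precise pedal pad position.

```bash
python3 - <<'E'
from h import *
for n,(a,b,e,f),(ta,tb,te,tf) in (('scene',(245,228,275,252),(225,235,325,310)),('side',(265,198,285,215),(222,180,285,245))):
    c=np.load(f'pics/{n}0.npy',allow_pickle=True).item();P=cloud(c)
    Q=P[b:f,a:e];C=c['img'][b:f,a:e];m=(C.max(2)<75)&(Q[...,2]>55)
    print(n,m.sum(),np.round(Q[m].mean(0),1),cv2.minAreaRect(Q[m][:,:2].astype(np.float32)),np.round(np.polyfit(Q[m][:,0],Q[m][:,2],1),2))
    Q=P[tb:tf,ta:te];m=(Q[...,2]>87)&(Q[...,2]<96)
    l=cv2.connectedComponentsWithStats(m.astype(np.uint8));m=l[1]==1+l[2][1:,4].argmax()
    m=cv2.erode(m.astype(np.uint8),np.ones((2,2)))>0
    q=Q[m][:,:2];q0=q.mean(0);w,V=np.linalg.eigh(np.cov((q-q0).T));print('tub mean',q0,'axis',V[:,1],np.degrees(np.arctan(V[1,1]/V[0,1])),np.sqrt(12*w))
    for ang in (83,84,85,86,87):
        A=np.radians(ang);yv=np.array([np.cos(A),np.sin(A)]);xv=np.array([yv[1],-yv[0]])
        lo=[np.percentile(q@v,[1,99]) for v in (xv,yv)];ctr=xv*lo[0].mean()+yv*lo[1].mean()
        print(ang,np.round(ctr,1),[round(float(np.ptp(l)),1) for l in lo])
E
```

```text
scene 135 [499.8 -80.4  72.4] ((500.3851013183594, -79.95016479492188), (37.94338607788086, 30.870872497558594), 87.06777954101562) [ -0.22 184.69]
tub mean [599.12997987 -89.82109386] axis [0.08852771 0.99607371] 84.92108681281086 [ 76.08027725 171.47012839]
83 [597.9 -87.4] [75.6, 167.4]
84 [597.9 -87.4] [74.1, 167.2]
85 [597.5 -87.4] [73.1, 167.5]
86 [597.7 -87.4] [73.6, 167.1]
87 [597.9 -87.5] [75.0, 166.8]
side 44 [498.9 -80.4  69.4] ((498.37060546875, -82.01630401611328), (36.50152587890625, 25.193328857421875), 84.66319274902344) [ -0.28 211.58]
tub mean [589.24057724 -80.68489139] axis [0.03867797 0.99925173] 87.78336257859516 [ 71.46458248 164.82708132]
83 [588.6 -80.5] [72.2, 162.7]
84 [589.3 -80.3] [71.1, 162.6]
85 [589.7 -79.9] [71.3, 162.9]
86 [590.1 -79.4] [71.1, 163.1]
87 [590.2 -78.9] [71.5, 163.3]
```

Call:
arm_command([
  [-1,0,0,0,-0.153],
  [-1,0,0,0,-0.153],
  [-1,-0.0242,-0.04,0,0],
  [-1,-0.0242,-0.04,0,0],
  [-1,-0.0242,-0.04,0,0],
  [-1,-0.0242,-0.04,0,0],
  [-1,-0.0242,-0.04,0,0],
  [-1,-0.0242,-0.04,0,0],
  [-1,-0.0242,-0.04,0,0],
  [-1,-0.0242,-0.04,0,0],
  [-1,-0.0242,-0.04,0,0],
  [-1,-0.0242,-0.04,0,0],
  [-1,-0.0242,-0.04,0,0],
  [-1,-0.0242,-0.04,0,0],
  [-1,-0.0242,-0.04,0,0],
  [-1,-0.0242,-0.04,0,0],
  [-1,0,0,0,0],
])

```text
clock: 2.28
eef_pos: [499.8, -81.8, 204.8]
eef_rot: [-3.142, -0.001, 3.051]
wrist_force: [-0.7, -0.1, -0.1]
finger_gap: 0.3
finger_force: 0.0
```

```bash
cat >> h.py <<'E'
def go(x,y,z,yaw=None,s=None):
    """print tool-frame shift from current pose to the target (mm), after turning to yaw"""
    s=s or manip.read_state();p=np.array(s['eef_pos']);psi=s['eef_rot'][2]
    if yaw is not None:
        t=(psi-yaw+np.pi)%(2*np.pi)-np.pi;psi=yaw
    else: t=0
    d=np.array([x,y,z])-p;c,n=np.cos(psi),np.sin(psi)
    print('turn %.3f shift x %.1f y %.1f z %.1f'%(t,d[0]*c+d[1]*n,d[0]*n-d[1]*c,-d[2]),'norm %.0f'%np.hypot(d[0],d[1]))
def brief():
    s=manip.read_state();print('t %.1f'%s['clock'],np.round(s['eef_pos'],1),np.round(s['eef_rot'],3),'F',np.round(s['wrist_force'],1),'gap %.1f ff %.1f'%(s['finger_gap'],s['finger_force']),'q',np.round(s['joints'],2));return s
def shot(n,name):
    c=eyes.camera(n);cv2.imwrite(f'pics/{name}.png',c['img']);np.save(f'pics/{name}.npy',c,allow_pickle=True);return c
E
python3 - <<'E'
from h import *
s=brief();c=shot('wrist','w1');P=cloud(c)
m=(c['img'].max(2)<75)&(P[...,2]>60)&(P[...,2]<80);l=cv2.connectedComponentsWithStats(m.astype(np.uint8))
i=1+l[2][1:,4].argmax();q=P[l[1]==i];print(l[2][i],q.mean(0),cv2.minAreaRect(q[:,:2].astype(np.float32)))
E
```

```text
t 2.3 [499.8 -81.8 204.8] [-3.142e+00 -1.000e-03  3.051e+00] F [-0.7 -0.1 -0.1] gap 0.3 ff 0.0 q [-0.23  0.2   1.64 -0.    1.3  -1.71]
[258 189  38  27 973] [497.34428806 -79.9928471   72.09041152] ((497.8500061035156, -80.0848388671875), (38.28361511230469, 29.494956970214844), 85.56710052490234)
```

View pics/w1.png

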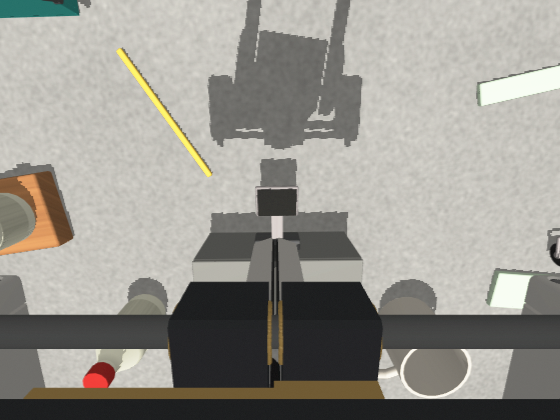

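The pad is at pixel (277,201), which is (498,-80,72). The fingers are above it, so I press.

Call:
arm_command([
  [-1,0.001,0.001,0.043,0],
  [-1,0,0,0.043,0],
  [-1,0,0,0.043,0],
  [-1,0,0,0.006,0],
  [-1,0,0,0.006,0],
  [-1,0,0,0.006,0],
  [-1,0,0,0.006,0],
  [-1,0,0,0.006,0],
  [-1,0,0,0.003,0],
  [-1,0,0,0,0],
])

```text
clock: 3.58
eef_pos: [499.5, -78.2, 46.2]
eef_rot: [-3.141, 0.003, 3.054]
wrist_force: [-10.0, 3.6, 24.8]
finger_gap: 0.4
finger_force: 12.9
```

Call:
arm_command([
  [-1,0,0,0,0],
])

```text
clock: 3.7
eef_pos: [499.5, -78.2, 46.2]
eef_rot: [-3.141, 0.003, 3.054]
wrist_force: [-8.0, 2.9, 24.3]
finger_gap: 0.5
finger_force: 12.7
```

Call:
arm_command([
  [-1,0,0,-0.01,0],
  [-1,0,0,-0.05,0],
  [-1,0,0,-0.05,0],
  [-1,0,0,-0.05,0],
  [1,0.027,-0.05,0,0],
  [1,0.027,-0.05,0,0],
  [1,0,-0.05,0,0],
  [1,0,0,0,0],
])

```text
clock: 4.7
eef_pos: [431.0, -225.3, 204.2]
eef_rot: [-3.141, 0.001, 3.05]
wrist_force: [0.7, 0.3, -0.4]
finger_gap: 37.2
finger_force: 0.0
```

```bash
python3 - <<'E'
from h import *
s=brief();c=shot('wrist','w2');P=cloud(c)
C=c['img'].astype(int);red=(C[...,2]-C[...,1]>60)&(C[...,2]-C[...,0]>60)&(P[...,2]>110)&(P[...,1]<-340)
q=P[red]
if len(q):
    t=q[q[:,2]>np.percentile(q[:,2],95)-4];print(len(q),np.percentile(q[:,2],[5,50,95]),cv2.minEnclosingCircle(t[:,:2].astype(np.float32)))
c=shot('scene','s2');P=cloud(c);C=c['img'].astype(int);red=(C[...,2]-C[...,1]>60)&(C[...,2]-C[...,0]>60)&(P[...,2]>110)&(P[...,1]<-340)&(P[...,2]<160);q=P[red]
if len(q):
    t=q[q[:,2]>np.percentile(q[:,2],95)-4];print(len(q),np.percentile(q[:,2],[5,50,95]),cv2.minEnclosingCircle(t[:,:2].astype(np.float32)))
go(499,-392,160)
E
```

```text
t 4.7 [ 431.  -225.3  204.2] [-3.141e+00  1.000e-03  3.050e+00] F [ 0.7  0.3 -0.4] gap 37.2 ff 0.0 q [-0.56  0.16  1.7  -0.    1.28 -2.04]
921 [122.58725677 144.44794203 146.97162578] ((487.8851623535156, -396.5266418457031), 15.931001663208008)
245 [129.5953216  145.37306338 147.75756579] ((500.2461242675781, -395.3034973144531), 18.200199127197266)
turn 0.000 shift x -82.1 y -162.4 z 43.9 norm 182
```

View pics/s2.png

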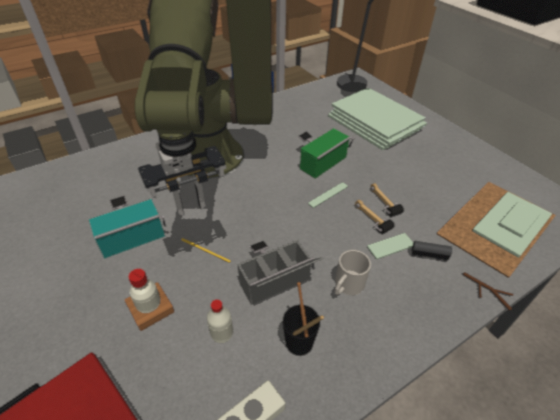

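Scene: the tub is open with three compartments around (278,262), and the pedal is down at (259,246). The rollers have not moved. Next is the cap, starting with a closer measurement.

Call:
arm_command([
  [1,-0.006,-0.055,0,0],
  [1,-0.006,-0.055,0,0],
  [1,-0.006,-0.055,0,0],
  [1,0,0,0,0],
])

```text
clock: 5.3
eef_pos: [435.2, -390.4, 202.8]
eef_rot: [3.141, -0.001, 3.052]
wrist_force: [0.5, 1.4, 0.2]
finger_gap: 84.8
finger_force: 0.0
```

```bash
python3 - <<'E'
from h import *
s=brief();c=shot('wrist','w3');P=cloud(c)
C=c['img'].astype(int);red=(C[...,2]-C[...,1]>60)&(C[...,2]-C[...,0]>60)&(P[...,2]>110)
print(np.argwhere(red).min(0),np.argwhere(red).max(0))
q=P[red];t=q[q[:,2]>142];print(len(q),np.percentile(q[:,2],[5,50,95]),cv2.minEnclosingCircle(t[:,:2].astype(np.float32)))
E
```

```text
t 5.3 [ 435.2 -390.4  202.8] [ 3.141e+00 -1.000e-03  3.052e+00] F [0.5 1.4 0.2] gap 84.8 ff 0.0 q [-0.79  0.38  1.42 -0.    1.34 -2.28]
[264 254] [314 297]
1718 [125.88125876 145.32778082 147.04426919] ((495.9676513671875, -395.8895568847656), 19.18256378173828)
```

View pics/w3.png

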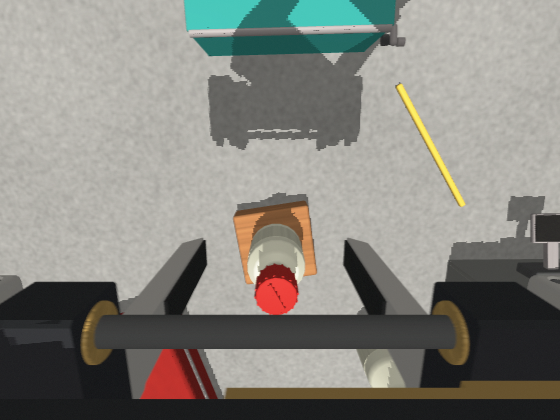

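The whole cap is visible at (277,292), about (497,-395), top 146.5. Moving over it, down, and gripping.

Call:
arm_command([
  [1,-0.031,0.0005,0,0],
  [1,-0.031,0.0005,0,0],
  [1,0,0,0.04,0],
  [1,0,0,0.039,0],
  [-0.2,0,0,0,0],
  [-0.5,0,0,0,0],
  [-0.5,0,0,0,0],
  [-0.5,0,0,0,0],
  [-0.5,0,0,0,0],
], newtons=30)

```text
clock: 6.48
eef_pos: [496.9, -393.7, 125.0]
eef_rot: [-3.141, 0.0, 3.054]
wrist_force: [0.0, -0.4, 0.3]
finger_gap: 47.7
finger_force: 0.0
```

Call:
arm_command([
  [-0.7,0,0,0,0],
  [-0.7,0,0,0,0],
  [-0.7,0,0,0,0],
])

```text
clock: 6.85
eef_pos: [496.8, -394.9, 124.8]
eef_rot: [-3.139, 0.001, 3.053]
wrist_force: [0.0, -7.2, -0.6]
finger_gap: 35.6
finger_force: 30.0
```

Call:
arm_command([
  [-0.7,0,0,0,0],
  [-0.7,0,0,0.0002,0.17],
  [-0.7,0,0,0.0002,0.17],
  [-0.7,0,0,0.0002,0.17],
  [-0.7,0,0,0.0002,0.17],
  [-0.7,0,0,0.0002,0.17],
  [-0.7,0,0,0.0002,0.17],
  [-0.7,0,0,0.0002,0.17],
  [-0.7,0,0,0.0002,0.17],
])

```text
clock: 7.98
eef_pos: [498.0, -393.8, 122.9]
eef_rot: [3.139, 0.001, 1.688]
wrist_force: [10.1, -2.3, -4.1]
finger_gap: 35.3
finger_force: 30.0
```

```bash
python3 - <<'E'
from h import *
s=brief();print(s['moment'])
E
```

```text
t 8.0 [ 498.  -393.8  122.9] [3.139e+00 1.000e-03 1.688e+00] F [10.1 -2.3 -4.1] gap 35.3 ff 30.0 q [-0.73  0.56  1.35  0.    1.23 -0.85]
[-0.39249451 -1.90428836  0.08241082]
```

Call:
arm_command([
  [-0.7,0,0,0.0003,0.17],
  [-0.7,0,0,0.0003,0.17],
  [-0.7,0,0,0.0003,0.17],
  [-0.7,0,0,0.0003,0.17],
  [-0.7,0,0,0.0003,0.17],
  [-0.7,0,0,0.0003,0.17],
])

```text
clock: 8.72
eef_pos: [499.0, -394.4, 121.5]
eef_rot: [3.136, -0.002, 0.669]
wrist_force: [16.3, -7.0, -5.8]
finger_gap: 35.3
finger_force: 30.0
```

```bash
python3 - <<'E'
from h import *
s=brief();print(s['moment'])
E
```

```text
t 8.7 [ 499.  -394.4  121.5] [ 3.136e+00 -2.000e-03  6.690e-01] F [16.3 -7.  -5.8] gap 35.3 ff 30.0 q [-0.73  0.56  1.35  0.    1.22  0.17]
[-1.60158027 -3.13111255  0.07612376]
```

Call:
arm_command([
  [-0.7,0,0,0.0003,0.15],
  [-0.7,0,0,0.0003,0.15],
  [-0.7,0,0,0.0003,0.15],
  [-0.7,0,0,0.0003,0.15],
])

```text
clock: 9.22
eef_pos: [499.2, -395.1, 120.6]
eef_rot: [3.137, -0.006, 0.069]
wrist_force: [17.0, -11.5, -6.1]
finger_gap: 35.6
finger_force: 30.0
```

```bash
python3 - <<'E'
from h import *
s=brief();print(s['moment'])
E
```

```text
t 9.2 [ 499.2 -395.1  120.6] [ 3.137 -0.006  0.069] F [ 17.  -11.5  -6.1] gap 35.6 ff 30.0 q [-0.73  0.56  1.35  0.    1.22  0.77]
[-2.35554434 -3.04766182  0.10564476]
```

Call:
arm_command([
  [-0.7,0.001,0.001,0,0.15],
  [-0.7,0.0005,0,0,0.15],
  [-0.7,0,0,0,0.15],
])

```text
clock: 9.6
eef_pos: [499.2, -395.7, 119.9]
eef_rot: [3.14, -0.003, -0.381]
wrist_force: [6.5, -8.7, -5.3]
finger_gap: 35.1
finger_force: 30.0
```

```bash
python3 - <<'E'
from h import *
s=brief();print(s['moment'])
E
```

```text
t 9.6 [ 499.2 -395.7  119.9] [ 3.14e+00 -3.00e-03 -3.81e-01] F [ 6.5 -8.7 -5.3] gap 35.1 ff 30.0 q [-0.73  0.57  1.35 -0.    1.22  1.22]
[-1.86283926 -1.20635754  0.06303041]
```

Call:
arm_command([
  [-0.7,0.0005,0.0005,0.0002,0.15],
  [-0.7,0,0.0005,0.0002,0.15],
  [-0.7,0,0,0.0002,0.15],
  [-0.7,0,0,0.0002,0.15],
])

```text
clock: 10.1
eef_pos: [498.6, -396.0, 119.5]
eef_rot: [3.141, -0.001, -0.98]
wrist_force: [-5.5, 5.2, 2.9]
finger_gap: 35.1
finger_force: 30.0
```

```bash
python3 - <<'E'
from h import *
s=brief();print(s['moment'])
E
```

```text
t 10.1 [ 498.6 -396.   119.5] [ 3.141e+00 -1.000e-03 -9.800e-01] F [-5.5  5.2  2.9] gap 35.1 ff 30.0 q [-0.73  0.57  1.35 -0.    1.23  1.82]
[1.13083129 1.18690444 0.60747617]
```

Moment jumped to 0.6 N·m, so the cap is at its stop. Open, rise and check its height.

Call:
arm_command([
  [-0.7,0,0,0,0.06],
  [-0.1,0,0,0,0],
  [-0.1,0,0,0,0],
  [-0.1,0,0,0,0],
  [-0.1,0,0,-0.04,0],
  [-0.1,0,0,-0.06,0],
  [-0.1,0,0,-0.05,0],
])

```text
clock: 10.98
eef_pos: [498.4, -395.6, 271.4]
eef_rot: [-3.141, -0.001, -1.036]
wrist_force: [0.4, -0.7, 0.2]
finger_gap: 42.6
finger_force: 0.0
```

```bash
python3 - <<'E'
from h import *
s=brief()
for n in('side','scene'):
    c=shot(n,n+'3');P=cloud(c)
    C=c['img'].astype(int);red=(C[...,2]-C[...,1]>60)&(C[...,2]-C[...,0]>60)&(P[...,2]>100)&(P[...,2]<160)&(P[...,1]<-340)
    q=P[red];print(n,len(q),np.percentile(q[:,2],[5,50,95]) if len(q) else '')
    # rollers: wood (hue) & drum dark
    sel=(P[...,2]>5)&(P[...,2]<45)&(P[...,0]>420)&(P[...,0]<680)&(P[...,1]>200)&(P[...,1]<450)
    l=cv2.connectedComponentsWithStats(sel.astype(np.uint8))
    for i in range(1,l[0]):
        if l[2][i,4]<150: continue
        mm=l[1]==i;im=C[mm];q=P[mm];w=im[:,2]-im[:,0]>30;d=im.max(1)<70
        if w.sum()>50: print(q[w][:,:2].mean(0),'butt-end xmin',q[w][:,0].min(),'dark',q[d].mean(0))
go(500,330,230,yaw=0)
E
```

```text
t 11.0 [ 498.4 -395.6  271.4] [-3.141e+00 -1.000e-03 -1.036e+00] F [ 0.4 -0.7  0.2] gap 42.6 ff 0.0 q [-0.73  0.46  1.15  0.    1.53  1.88]
side 88 [116.14045407 134.00754787 140.76551486]
[539.62202623 293.01319816] butt-end xmin 482.2537853622956 dark [610.23591961 299.70385491  24.03528631]
[505.39862969 379.3776494 ] butt-end xmin 448.90983576904387 dark [574.89124914 372.30256071  24.64565135]
scene 245 [123.43892785 139.9428201  142.97997363]
[507.9912495  373.30107742] butt-end xmin 453.0683451669797 dark [582.08381044 358.78568396  24.27096478]
[545.28004727 287.10788087] butt-end xmin 488.6906894405771 dark [617.86722802 286.60814905  25.60028881]
turn -1.036 shift x 0.5 y -726.5 z 45.4 norm 727
```

The cap top dropped to about 141.5 (home is 142). Now turn the wrist and go to the rollers.

Call:
arm_command([
  [-0.1,0,0,0,-0.18],
  [-0.1,0,0,0,-0.18],
  [-0.1,0,0,0,-0.18],
  [-0.1,0,0,0,-0.18],
  [-0.1,0,0,0,-0.18],
  [-0.1,0,0,0,-0.18],
  [-0.1,0,0,0,-0.18],
  [-0.1,0,0,0,-0.18],
  [-0.1,0,0,0,-0.18],
  [-0.1,0,0,0,-0.18],
  [-0.1,0,0,0,-0.18],
  [-0.1,0,0,0,-0.18],
  [-0.1,0,0,0,-0.18],
  [-0.1,0,0,0,-0.18],
  [-0.1,0,0,0,-0.18],
  [-0.1,0,0,0,-0.18],
  [-0.1,0,0,0,-0.18],
  [-0.1,0,0,0,-0.18],
  [-0.1,0,0,0,-0.18],
])

```text
clock: 13.45
eef_pos: [498.4, -395.6, 268.2]
eef_rot: [-3.142, -0.001, 2.39]
wrist_force: [-0.5, 0.0, 0.3]
finger_gap: 42.3
finger_force: 0.0
```

Call:
arm_command([
  [-0.1,0,0,0,-0.18],
  [-0.1,0,0,0,-0.18],
  [-0.1,0,0,0,-0.18],
  [-0.1,0,0,0,-0.18],
  [-0.1,0.0083,0.0481,0,0],
  [-0.1,0.0083,0.0481,0,0],
  [-0.1,0.0083,0.0481,0,0],
  [-0.1,0.0083,0.0481,0,0],
  [-0.1,0.0083,0.0481,0,0],
  [-0.1,0.0083,0.0481,0,0],
  [-0.1,0.0083,0.0481,0,0],
  [-0.1,0.0083,0.0481,0,0],
  [-0.1,0.0083,0.0481,0,0],
  [-0.1,0.0083,0.0481,0,0],
  [-0.1,0.0083,0.0481,0,0],
  [-0.1,0.0083,0.0481,0,0],
  [-0.1,0.0083,0.0481,0,0],
  [-0.1,0.0083,0.0481,0,0],
  [-0.1,0.0083,0.0481,0,0],
  [-0.1,0,0,0,0],
])

```text
clock: 15.95
eef_pos: [400.4, 332.1, 267.9]
eef_rot: [-3.141, -0.001, 3.108]
wrist_force: [-1.3, 0.0, -1.2]
finger_gap: 42.2
finger_force: 0.0
```

```bash
cat > r.py <<'E'
from h import *
import sys
def rollers(c,reg=((380,700),(200,480)),vis=False):
    P=cloud(c);C=c['img'].astype(int);out=[]
    X,Y,Z=P[...,0],P[...,1],P[...,2]
    sel=(Z>4)&(Z<45)&(X>reg[0][0])&(X<reg[0][1])&(Y>reg[1][0])&(Y<reg[1][1])
    l=cv2.connectedComponentsWithStats(sel.astype(np.uint8))
    for i in range(1,l[0]):
        if l[2][i,4]<300: continue
        mm=l[1]==i;im=C[mm];q=P[mm];w=im[:,2]-im[:,0]>30;d=im.max(1)<70
        if w.sum()<80 or d.sum()<50: continue
        h=w&(q[:,2]>14);p=q[h][:,:2];p0=p.mean(0);v=np.linalg.svd(p-p0,full_matrices=False)[2][0]
        dr=q[d&(q[:,2]>22)][:,:2];dc=np.array(cv2.minAreaRect(dr.astype(np.float32))[0]);v=v*np.sign((dc-p0)@v)
        t=(q[w][:,:2]-p0)@v;b=p0+v*(np.percentile(t,1)+15)
        top=q[w&((q[:,:2]-p0)@v<np.percentile(t,1)+30)]
        print('roller px',l[2][i],'butt',np.round(b,1),'drum',np.round(dc,1),'dist %.1f'%np.linalg.norm(dc-b),'yaw handle %.3f b->d %.3f'%(np.arctan2(v[1],v[0]),np.arctan2(*(dc-b)[::-1])),'drum rect',cv2.minAreaRect(dr.astype(np.float32))[1:])
if __name__=='__main__':
    brief();rollers(shot('wrist',sys.argv[1]))
E
python3 r.py w4
```

```text
t 15.9 [400.4 332.1 267.9] [-3.141e+00 -1.000e-03  3.108e+00] F [-1.3  0.  -1.2] gap 42.2 ff 0.0 q [ 0.62  0.19  1.51  0.    1.44 -0.91]
roller px [ 283  215   35   93 1344] butt [460.9 379.6] drum [573.3 364.7] dist 113.4 yaw handle -0.138 b->d -0.132 drum rect ((43.67226791381836, 24.8887996673584), 80.70398712158203)
roller px [236 239  35  76 956] butt [495.8 286.8] drum [596.8 292.9] dist 101.2 yaw handle 0.047 b->d 0.060 drum rect ((39.998687744140625, 4.070788860321045), 88.56269073486328)
```

View pics/w4.png

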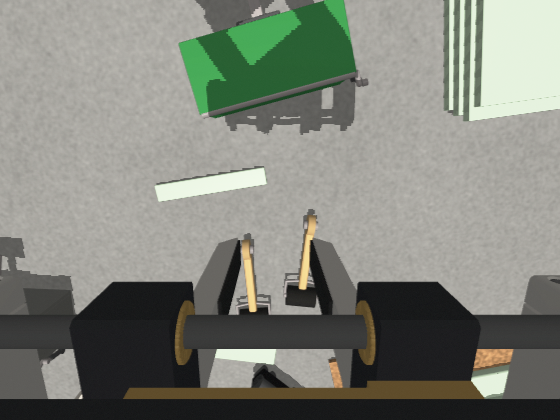

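Rollers: butt A at (310,222), about (462,380), handle yaw -0.135; butt B at (246,245), about (497,288), yaw 0.05. Grasping A first.

```bash
python3 - <<'E'
from h import *
go(462.5,380,3,yaw=np.pi-.135)
E
```

```text
turn 0.100 shift x -54.5 y 57.2 z 265.1 norm 79
```

Call:
arm_command([
  [-0.1,0,0,0,0.1],
  [-0.1,-0.0275,0.0285,0,0],
  [-0.1,-0.027,0.0287,0,0],
  [-0.1,0,0,0.05,0],
  [-0.1,0,0,0.05,0],
  [-0.1,0,0,0.05,0],
  [-0.1,0,0,0.05,0],
  [-0.1,0,0,0.035,0],
  [-0.1,0,0,0.02,0],
  [-0.1,0,0,0.007,0],
  [-0.1,0,0,0,0],
  [-0.1,0,0,0,0],
])

```text
clock: 17.5
eef_pos: [463.8, 379.5, 8.4]
eef_rot: [3.14, 0.001, 3.004]
wrist_force: [0.5, 0.3, -0.6]
finger_gap: 42.2
finger_force: 0.0
```

```bash
python3 - <<'E'
from h import *
brief();c=shot('wrist','w5')
cv2.imwrite('pics/w5c.png',cv2.resize(c['img'][200:420,140:420],None,fx=2.5,fy=2.5))
E
```

```text
t 17.5 [463.8 379.5   8.4] [3.140e+00 1.000e-03 3.004e+00] F [ 0.5  0.3 -0.6] gap 42.2 ff 0.0 q [ 0.62  0.63  1.54 -0.    0.97 -0.81]
```

View pics/w5c.png

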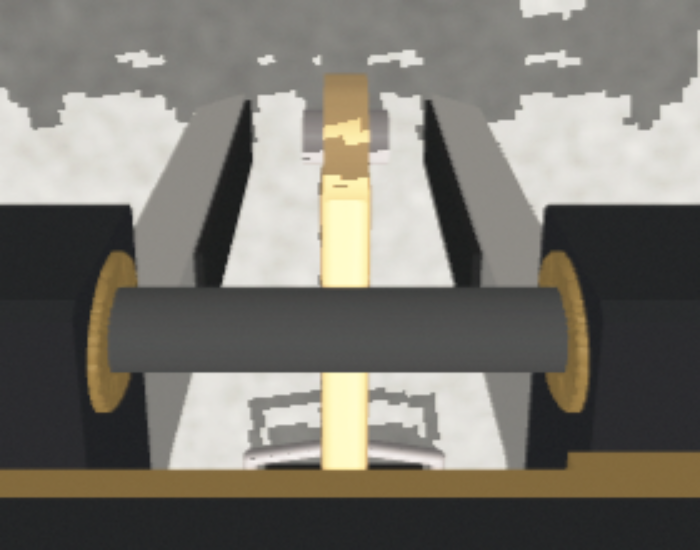

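The boss (crop (345,130)) is centred between the fingers. Checking its offset along x before closing.

```bash
python3 - <<'E'
from h import *
c=np.load('pics/w5.npy',allow_pickle=True).item();P=cloud(c)
for v in (244,248,252,256,260,264): print(v,np.round(P[v,266],1),np.round(P[v,292],1),np.round(P[v,278],1))
print(ray(c,278,252,20), np.round(P[243,238],1),np.round(P[241,310],1))
E
```

```text
244 [453.7 375.3  14.6] [455.8 390.5  14.6] [451.  382.7  24.1]
248 [454.9 375.2  17.9] [457.  390.1  17.7] [452.  382.5  27.7]
252 [456.1 375.1  21. ] [458.6 389.8  19.8] [454.5 382.2  27.3]
256 [458.4 374.8  21.2] [460.4 389.5  21.4] [456.2 381.9  28.7]
260 [461.  374.4  21. ] [462.9 389.2  21.2] [458.6 381.6  28.5]
264 [464.1 373.9  19.5] [466.2 388.9  19.5] [460.3 381.4  29.9]
[457.42869182 381.8727762   20.        ] [451.7 358.7  12.1] [457.  401.5  10.4]
```

Call:
arm_command([
  [-0.1,0.001,0.002,0.005,0],
  [-0.8,0,0,0,0],
  [-0.8,0,0,0,0],
  [-0.8,0,0,0,0],
  [-0.8,0,0,0,0],
  [-0.8,0,0,0,0],
  [-0.8,0,0,0,0],
], newtons=30)

```text
clock: 18.42
eef_pos: [462.5, 381.3, 2.1]
eef_rot: [3.142, 0.0, 3.004]
wrist_force: [-0.8, 0.3, -0.3]
finger_gap: 19.5
finger_force: 30.0
```

Call:
arm_command([
  [-0.8,0,0,-0.02,0],
  [-0.8,0,0,-0.05,0],
  [-0.8,0,0,-0.05,0],
  [-0.8,0,0,-0.05,0],
  [-0.8,0,0,-0.05,0],
  [-0.8,0,0,-0.03,0],
  [-0.8,0,0,0,0],
  [-0.8,0,0,0,0],
])

```text
clock: 19.42
eef_pos: [462.0, 381.0, 251.0]
eef_rot: [-3.14, -0.001, 3.004]
wrist_force: [-0.2, 0.1, -1.1]
finger_gap: 19.8
finger_force: 30.0
```

Call:
arm_command([
  [-0.8,0,0,0,0],
  [-0.8,0,0,0,0],
  [-0.8,0,0,0,0],
  [-0.8,0,0,0,0],
  [-0.8,0,0,0,0],
  [-0.8,0,0,0,0],
  [-0.8,0,0,0,0],
  [-0.8,0,0,0,0],
], newtons=5)

```text
clock: 20.42
eef_pos: [462.4, 381.3, 252.0]
eef_rot: [-3.142, -0.0, 3.004]
wrist_force: [-1.0, -0.2, -1.5]
finger_gap: 19.8
finger_force: 5.0
```

```bash
python3 - <<'E'
from h import *
brief();c=shot('side','sd6');cv2.imwrite('pics/sd6c.png',cv2.resize(c['img'][150:350,150:400],None,fx=2.4,fy=2.4))
E
```

```text
t 20.4 [462.4 381.3 252. ] [-3.142 -0.     3.004] F [-1.  -0.2 -1.5] gap 19.8 ff 5.0 q [ 0.63  0.38  1.3   0.    1.46 -0.8 ]
```

View pics/sd6c.png

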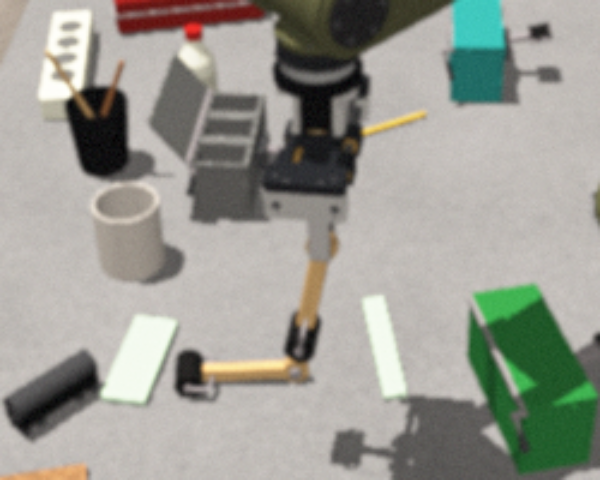

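The roller hangs nearly vertical (drum at crop (302,335)) with a slight tilt. Easing the grip a bit, then measuring the tilt.

Call:
arm_command([
  [-0.8,0,0,0,0],
  [-0.8,0,0,0,0],
  [-0.8,0,0,0,0],
  [-0.8,0,0,0,0],
  [-0.8,0,0,0,0],
  [-0.8,0,0,0,0],
], newtons=3.2)

```text
clock: 21.22
eef_pos: [462.4, 381.3, 252.1]
eef_rot: [-3.142, -0.0, 3.004]
wrist_force: [0.2, -0.6, -0.5]
finger_gap: 20.2
finger_force: 3.2
```

```bash
cat > hang.py <<'E'
from h import *
s=brief();p=s['eef_pos']
for n in('side','scene'):
    c=shot(n,'hg_'+n);P=cloud(c);C=c['img'].astype(int)
    near=(np.hypot(P[...,0]-p[0],P[...,1]-p[1])<75)&(P[...,2]<p[2]+5)&(P[...,2]>p[2]-135)&(P[...,2]>22)
    w=near&(C[...,2]-C[...,0]>30);d=near&(C.max(2)<70)&(P[...,2]<p[2]-70)
    q=P[w]
    if w.sum()>20: print(n,'wood',w.sum(),'slope dx/dz %.3f dy/dz %.3f'%(np.polyfit(q[:,2],q[:,0],1)[0],np.polyfit(q[:,2],q[:,1],1)[0]),'z',np.percentile(q[:,2],[2,98]))
    if d.any(): print(n,'drum',d.sum(),np.round(P[d].mean(0)-p,1))
E
python3 hang.py
```

```text
t 21.2 [462.4 381.3 252.1] [-3.142 -0.     3.004] F [ 0.2 -0.6 -0.5] gap 20.2 ff 3.2 q [ 0.63  0.38  1.3  -0.    1.46 -0.8 ]
side wood 235 slope dx/dz -0.175 dy/dz 0.000 z [135.88608266 251.02287961]
side drum 114 [  15.4   14.5 -100.4]
scene wood 148 slope dx/dz -0.124 dy/dz 0.020 z [165.89742316 255.06658533]
scene drum 126 [ 23.3  -9.6 -97.7]
```

Call:
arm_command([
  [-0.8,0,0,0,0],
  [-0.8,0,0,0,0.169],
  [-0.8,0,0,0,0.169],
  [-0.8,0,0,0,0.169],
  [-0.8,0,0,0,0.169],
  [-0.8,0,0,0,0.169],
  [-0.8,0,0,0,0.169],
  [-0.8,0,0,0,0.169],
  [-0.8,0,0,0,0.169],
  [-0.8,0,0,0,0.168],
  [-0.8,-0.0386,0.0194,-0.001,0],
  [-0.8,-0.0386,0.0194,-0.001,0],
  [-0.8,-0.0386,0.0194,-0.001,0],
  [-0.8,-0.0386,0.0194,-0.001,0],
  [-0.8,-0.0386,0.0194,-0.001,0],
  [-0.8,-0.0386,0.0194,-0.001,0],
  [-0.8,-0.0386,0.0194,-0.001,0],
  [-0.8,-0.0386,0.0194,-0.001,0],
  [-0.8,0,0,0,0],
], newtons=15)

```text
clock: 23.7
eef_pos: [590.8, 57.8, 259.8]
eef_rot: [-3.141, 0.0, 1.481]
wrist_force: [0.2, 0.5, -1.2]
finger_gap: 19.6
finger_force: 15.0
```

```bash
python3 hang.py; python3 - <<'E'
from h import *
for n in('wrist','scene','side'):
    c=shot(n,'tub_'+n);P=cloud(c);X,Y,Z=P[...,0],P[...,1],P[...,2]
    m=(Z>81)&(Z<90)&(abs(X-595)<60)&(abs(Y+84)<110);q=P[m][:,:2]
    A=np.radians(85);yv=np.array([np.cos(A),np.sin(A)]);xv=np.array([yv[1],-yv[0]])
    for ang in (84,85,86):
        A=np.radians(ang);yv=np.array([np.cos(A),np.sin(A)]);xv=np.array([yv[1],-yv[0]])
        a,b=q@xv,q@yv;ha=np.percentile(a,[1,99]);hb=np.percentile(b,[1,99])
        print(n,len(q),ang,'x range',np.round(ha,1),'y',np.round(hb,1),'ctr',np.round(xv*ha.mean()+yv*hb.mean(),1))
    h,e=np.histogram(q@yv,np.arange(-240,0,4));print(h)
E
```

```text
t 23.7 [590.8  57.8 259.8] [-3.141  0.     1.481] F [ 0.2  0.5 -1.2] gap 19.6 ff 15.0 q [ 0.04  0.37  1.31 -0.    1.47  0.13]
side wood 141 slope dx/dz 0.010 dy/dz 0.132 z [170.87006369 261.54543485]
side drum 160 [  -3.2   -2.  -102.9]
scene wood 180 slope dx/dz 0.043 dy/dz 0.105 z [171.32864546 259.74464312]
scene drum 159 [  3.3 -20.6 -97.2]
wrist 1006 84 x range [558.5 634. ] y [-111.8   65. ] ctr [590.5 -85.6]
wrist 1006 85 x range [558.4 634.9] y [-122.1   54.1] ctr [591.4 -85.9]
wrist 1006 86 x range [557.6 635.6] y [-132.6   43.1] ctr [592.  -86.3]
[  0   0   0   0   0   0   0   0   0   0   0   0   0   0   0   0   0   0
   0   0   0   0   0   0   0   0  23 132 101   8  11  11  11   1   0   0
   0   0   0   0   0   0   0   0   0   1  14  12  11  10  15  14  14  37
 110 104  98  50  36]
scene 640 84 x range [561.5 638.6] y [-111.3   62. ] ctr [594.2 -87.3]
scene 640 85 x range [561.6 637.4] y [-121.7   51.4] ctr [594.2 -87.3]
scene 640 86 x range [560.6 636.6] y [-132.3   41.2] ctr [594.  -87.2]
[ 0  0  0  0  0  0  0  0  0  0  0  0  0  0  0  0  0  0  0  0  0  0  0  0
  0  0 12 40 20  6  6  6  6  6  7  7  7  6 11 36 36 39 38 14  7  5  7  7
  3  8  5  6  5 15 37 36 32 33 19]
side 236 84 x range [557.3 640.3] y [-110.7   68.8] ctr [593.3 -83.4]
side 236 85 x range [557.5 639.6] y [-120.6   58. ] ctr [593.5 -83.3]
side 236 86 x range [557.  639.6] y [-130.4   47.3] ctr [593.9 -83.2]
[ 0  0  0  0  0  0  0  0  0  0  0  0  0  0  0  0  0  0  0  0  0  0  0  0
  0  0  1  6 10  3  2  3  1  3  1  2  4  2  2  9  7 11 12  9  9  3  3  5
  2  2  1  2  4  2  3  4  8  4  6]
```

View pics/tub_wrist.png

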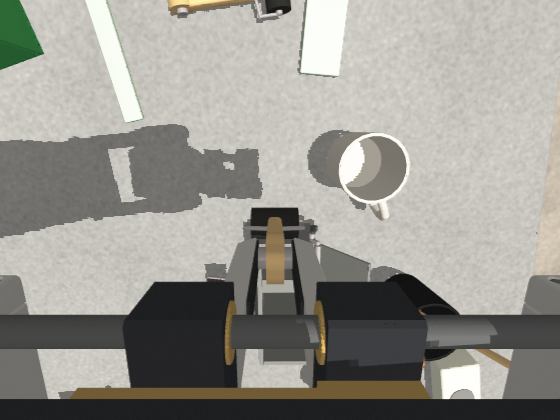

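Wrist view: the roller hangs at (275,240) next to the open tub (280,330), and the mug at (375,165) is clear. Tub centre is about (593,-88) at yaw -5°, so slot2 is about (598,-28). The drum leans about 13 mm toward -y, which I compensate for.

Call:
arm_command([
  [-0.8,-0.036,0.0068,0,0],
  [-0.8,-0.036,0.0069,0,0],
  [-0.8,0,0,0.03,0],
  [-0.8,0,0,0.018,0],
  [-0.8,0,0,0,0],
])

```text
clock: 24.58
eef_pos: [597.1, -11.9, 211.0]
eef_rot: [-3.139, -0.0, 1.485]
wrist_force: [-0.9, 0.1, -0.2]
finger_gap: 19.9
finger_force: 15.0
```

```bash
python3 hang.py; python3 - <<'E'
from h import *
c=np.load('pics/hg_scene.npy',allow_pickle=True).item();d=np.load('pics/hg_side.npy',allow_pickle=True).item()
a=cv2.resize(c['img'][190:310,210:350],(420,360));b=cv2.resize(d['img'][130:250,200:320],(360,360))
cv2.imwrite('pics/v8.png',np.hstack([a,b]))
E
```

```text
t 24.6 [597.1 -11.9 211. ] [-3.139 -0.     1.485] F [-0.9  0.1 -0.2] gap 19.9 ff 15.0 q [-0.08  0.4   1.37  0.    1.37  0.  ]
side wood 128 slope dx/dz -0.001 dy/dz 0.144 z [118.16717966 214.40661577]
side drum 143 [  -3.9   -2.  -103.6]
scene wood 161 slope dx/dz 0.032 dy/dz 0.089 z [125.82482364 211.52771723]
scene drum 168 [  4.8 -18.4 -98. ]
```

View pics/v8.png

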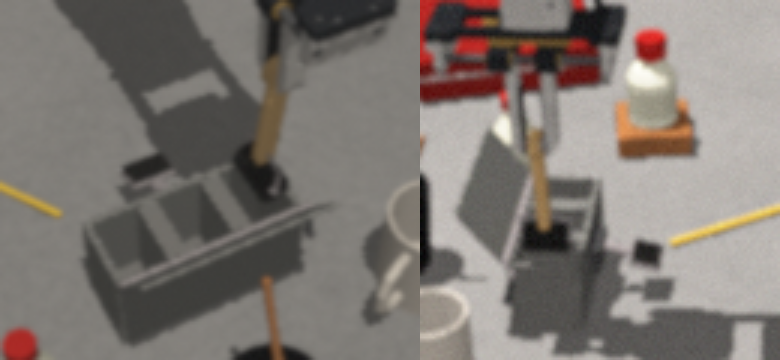

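The drum is over the +y compartment (left panel (262,175)). Nudging 3 mm and lowering while watching the force.

Call:
arm_command([
  [-0.8,-0.003,0.001,0.005,0],
  [-0.8,0,0,0.01,0],
  [-0.8,0,0,0.01,0],
  [-0.8,0,0,0.01,0],
  [-0.8,0,0,0,0],
])

```text
clock: 25.3
eef_pos: [598.0, -15.8, 176.0]
eef_rot: [-3.14, -0.0, 1.484]
wrist_force: [0.1, -0.5, -2.0]
finger_gap: 19.8
finger_force: 15.0
```

Call:
arm_command([
  [-0.8,0,0,0.01,0],
  [-0.8,0,0,0.01,0],
  [-0.8,0,0,0,0],
])

```text
clock: 25.68
eef_pos: [598.0, -15.8, 156.0]
eef_rot: [-3.14, 0.0, 1.484]
wrist_force: [0.1, 0.8, -1.4]
finger_gap: 19.9
finger_force: 15.0
```

Call:
arm_command([
  [-0.8,0,0,0.01,0],
  [-0.8,0,0,0.01,0],
  [-0.8,0,0,0.007,0],
  [-0.8,0,0,0.003,0],
  [-0.8,0,0,0,0],
])

```text
clock: 26.3
eef_pos: [598.5, -15.8, 127.2]
eef_rot: [3.141, -0.0, 1.484]
wrist_force: [0.2, -0.2, -1.2]
finger_gap: 19.7
finger_force: 15.0
```

Call:
arm_command([
  [-0.8,0,0,0.003,0],
  [-0.8,0,0,0.002,0],
  [-0.8,0,0,0,0],
])

```text
clock: 26.68
eef_pos: [599.8, -15.7, 124.9]
eef_rot: [3.136, -0.0, 1.484]
wrist_force: [-1.6, 2.0, 17.8]
finger_gap: 19.7
finger_force: 15.0
```

Floor contact at TCP z≈125, as expected. Release, rise and check.

Call:
arm_command([
  [-0.8,0,0,-0.002,0],
  [-0.3,0,0,0,0],
  [-0.2,0,0,0,0],
  [-0.2,0,0,0,0],
  [-0.2,0,0,-0.01,0],
  [-0.2,0,0,-0.04,0],
  [-0.2,0,0,-0.05,0],
  [-0.2,0,0,-0.05,0],
  [-0.2,0.04,0,0,0],
  [-0.2,0.05,0,0,0],
  [-0.2,0.05,0,0,0],
  [-0.2,0.05,0,0,0],
  [-0.2,0.05,0,0,0],
  [-0.2,0,0,0,0],
])

```text
clock: 28.42
eef_pos: [618.7, 226.3, 274.0]
eef_rot: [-3.141, -0.0, 1.488]
wrist_force: [0.0, -0.4, -0.4]
finger_gap: 37.5
finger_force: 0.0
```

```bash
python3 - <<'E'
from h import *
import r
brief()
for n in('scene','side'):
    c=shot(n,'p9_'+n);P=cloud(c);C=c['img'].astype(int)
    w=(C[...,2]-C[...,0]>30)&(abs(P[...,0]-598)<50)&(abs(P[...,1]+28)<50)&(P[...,2]>85)&(P[...,2]<170);q=P[w]
    print(n,w.sum(),'top',q[:,2].max(),'slope',np.polyfit(q[:,2],q[:,0],1)[0],np.polyfit(q[:,2],q[:,1],1)[0])
    r.rollers(c)
d=np.load('pics/p9_side.npy',allow_pickle=True).item();c=np.load('pics/p9_scene.npy',allow_pickle=True).item()
a=cv2.resize(c['img'][160:310,210:420],(504,360));b=cv2.resize(d['img'][130:350,180:320],(229,360))
cv2.imwrite('pics/v9.png',np.hstack([a,b]))
go(430,289,260,yaw=np.pi+.05)
E
```

```text
t 28.4 [618.7 226.3 274. ] [-3.141 -0.     1.488] F [ 0.  -0.4 -0.4] gap 37.5 ff 0.0 q [0.29 0.52 1.06 0.   1.56 0.38]
scene 146 top 150.33367236745573 slope -0.035367120958373605 0.18222338543356753
roller px [355 200  40  35 396] butt [506.1 285.7] drum [615.1 290.9] dist 109.2 yaw handle 0.047 b->d 0.048 drum rect ((44.471893310546875, 24.3984375), 88.2739028930664)
side 88 top 149.6376552587343 slope 0.03432186798843469 0.1487884134640938
roller px [223 296  56  19 552] butt [497.5 290.2] drum [609.8 295.8] dist 112.4 yaw handle 0.050 b->d 0.050 drum rect ((23.41329002380371, 43.9142951965332), 5.6337056159973145)
turn -1.707 shift x 185.6 y 75.1 z 14.3 norm 200
```

View pics/v9.png

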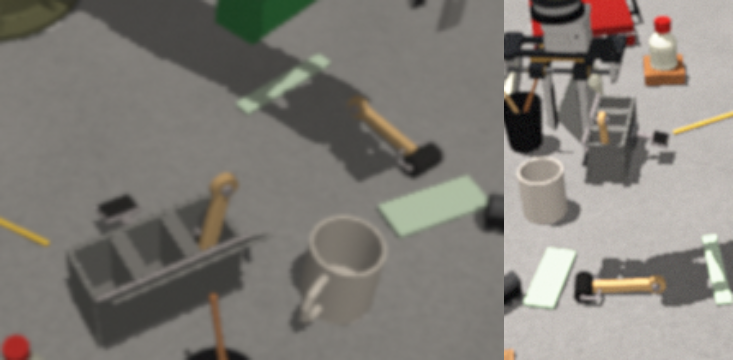

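Roller A stands in the +y compartment (left panel (215,210)); pedal still down, mug unmoved. Roller B lies at (395,135) in the same panel, undisturbed. Going to B.

Call:
arm_command([
  [-0.1,0,0,0,-0.17],
  [-0.1,0,0,0,-0.17],
  [-0.1,0,0,0,-0.17],
  [-0.1,0,0,0,-0.17],
  [-0.1,0,0,0,-0.17],
  [-0.1,0,0,0,-0.17],
  [-0.1,0,0,0,-0.17],
  [-0.1,0,0,0,-0.17],
  [-0.1,0,0,0,-0.17],
  [-0.1,0,0,0,-0.17],
  [-0.1,0.0392,0.0227,0,0],
  [-0.1,0.0392,0.0227,0,0],
  [-0.1,0.0392,0.0227,0,0],
  [-0.1,0,0,0.05,0],
  [-0.1,0,0,0.05,0],
  [-0.1,0,0,0.05,0],
  [-0.1,0,0,0.05,0],
  [-0.1,0,0,0.02,0],
  [-0.1,0,0,0,0],
])

```text
clock: 30.9
eef_pos: [498.7, 285.0, 53.4]
eef_rot: [-3.141, -0.002, -3.101]
wrist_force: [0.2, 0.4, 0.1]
finger_gap: 42.4
finger_force: 0.0
```

```bash
python3 - <<'E'
from h import *
brief();c=shot('wrist','w10');P=cloud(c);C=c['img'].astype(int)
w=(C[...,2]-C[...,0]>30)&(P[...,2]>5)&(P[...,2]<40)&(abs(P[...,0]-498)<40)&(abs(P[...,1]-288)<30)
q=P[w];b=q[q[:,0]<np.percentile(q[:,0],1)+30];i=b[:,2].argmax()
print(w.sum(),'xmin',np.percentile(q[:,0],.5),'disc y',b[:,1].mean(),'row med of handle y',np.median(q[:,1]))
g=(P[...,2]>8)&(P[...,2]<26)&(abs(P[...,0]-498)<14)&(abs(abs(P[...,1]-b[:,1].mean())-7.5)<1.2)
print('boss top',P[g][P[g][:,2]>19].mean(0),g.sum())
E
```

```text
t 30.9 [498.7 285.   53.4] [-3.141e+00 -2.000e-03 -3.101e+00] F [0.2 0.4 0.1] gap 42.4 ff 0.0 q [ 0.46  0.52  1.59 -0.    1.03 -1.16]
1202 xmin 480.51136220262975 disc y 286.7368666323457 row med of handle y 287.21963383271486
boss top [494.87130003 286.88437067  20.44059442] 115
```

Call:
arm_command([
  [-0.1,0.002,0.003,0.02,0],
  [-0.1,0,0,0.02,0],
  [-0.1,0,0,0.011,0],
  [-0.1,0,0,0,0],
  [-0.8,0,0,0,0],
  [-0.8,0,0,0,0],
  [-0.8,0,0,0,0],
  [-0.8,0,0,0,0],
  [-0.8,0,0,0,0],
  [-0.8,0,0,0,0],
], newtons=30)

```text
clock: 32.2
eef_pos: [497.0, 289.4, 3.5]
eef_rot: [3.141, 0.001, -3.099]
wrist_force: [-0.6, -1.0, 6.2]
finger_gap: 19.4
finger_force: 30.0
```

Call:
arm_command([
  [-0.8,0,0,-0.02,0],
  [-0.8,0,0,-0.05,0],
  [-0.8,0,0,-0.05,0],
  [-0.8,0,0,-0.05,0],
  [-0.8,0,0,-0.05,0],
  [-0.8,0,0,-0.03,0],
  [-0.8,0,0,0,0],
  [-0.8,0,0,0,0],
])

```text
clock: 33.2
eef_pos: [496.2, 289.0, 251.0]
eef_rot: [-3.14, -0.003, -3.099]
wrist_force: [-0.3, -0.4, -1.7]
finger_gap: 19.4
finger_force: 30.0
```

Call:
arm_command([
  [-0.8,0,0,0,0],
  [-0.8,0,0,0,0],
  [-0.8,0,0,0,0],
  [-0.8,0,0,0,0],
  [-0.8,0,0,0,0],
  [-0.8,0,0,0,0],
  [-0.8,0,0,0,0],
  [-0.8,0,0,0,0],
], newtons=3.2)

```text
clock: 34.2
eef_pos: [496.6, 289.3, 253.0]
eef_rot: [-3.142, -0.0, -3.099]
wrist_force: [-0.0, -0.1, -1.1]
finger_gap: 20.1
finger_force: 3.2
```

```bash
python3 hang.py
```

```text
t 34.2 [496.6 289.3 253. ] [-3.142 -0.    -3.099] F [-0.  -0.1 -1.1] gap 20.1 ff 3.2 q [ 0.46  0.32  1.38  0.    1.44 -1.15]
side wood 262 slope dx/dz 0.356 dy/dz 0.009 z [161.59278272 256.7140447 ]
side drum 104 [ -38.9   15.8 -101.3]
scene wood 114 slope dx/dz 0.560 dy/dz 0.043 z [169.41162548 256.30215534]
scene drum 109 [-44.3 -14.5 -96.6]
```

Call:
arm_command([
  [-0.8,0,0,0,0],
  [-0.8,0,0,0,0],
  [-0.8,0,0,0,0],
  [-0.8,0,0,0,0],
  [-0.8,0,0,0,0],
  [-0.8,0,0,0,0],
  [-0.8,0,0,0,0],
  [-0.8,0,0,0,0],
])

```text
clock: 35.3
eef_pos: [496.7, 289.3, 253.0]
eef_rot: [-3.142, -0.0, -3.099]
wrist_force: [0.4, -0.1, -2.1]
finger_gap: 19.7
finger_force: 3.2
```

```bash
python3 hang.py
```

```text
t 35.3 [496.7 289.3 253. ] [-3.142 -0.    -3.099] F [ 0.4 -0.1 -2.1] gap 19.7 ff 3.2 q [ 0.46  0.32  1.38 -0.    1.44 -1.15]
side wood 262 slope dx/dz 0.035 dy/dz 0.007 z [153.41820597 256.29810331]
side drum 94 [  -8.    16.3 -112.1]
scene wood 162 slope dx/dz 0.075 dy/dz 0.008 z [156.9333216  257.11932588]
scene drum 122 [   4.2   -8.7 -110.7]
```

Now hanging near vertical. Tightening and checking whether it has slid in the pads.

Call:
arm_command([
  [-0.8,0,0,0,0],
  [-0.8,0,0,0,0],
  [-0.8,0,0,0,0],
], newtons=20)

```text
clock: 35.78
eef_pos: [496.7, 289.3, 253.1]
eef_rot: [-3.142, 0.0, -3.099]
wrist_force: [-0.3, -0.2, -1.0]
finger_gap: 19.0
finger_force: 20.0
```

```bash
python3 hang.py; python3 - <<'E'
from h import *
d=np.load('pics/hg_side.npy',allow_pickle=True).item();c=np.load('pics/hg_scene.npy',allow_pickle=True).item()
a=cv2.resize(c['img'][100:220,300:420],(400,400));b=cv2.resize(d['img'][200:330,200:330],(400,400))
cv2.imwrite('pics/v11.png',np.hstack([a,b]))
p=manip.read_state()['eef_pos']
for c in(c,d):
    P=cloud(c);C=c['img'].astype(int);near=(np.hypot(P[...,0]-p[0],P[...,1]-p[1])<60)&(P[...,2]>30)&(P[...,2]<p[2]+60)
    w=near&(C[...,2]-C[...,0]>40);print('wood dz',np.percentile(P[w][:,2]-p[2],[1,99]));k=near&(C.max(2)<70)&(P[...,2]<p[2]-60);print('drum dz',np.percentile(P[k][:,2]-p[2],[2,98]))
for n in('hg_scene',): pass
E
```

```text
t 35.8 [496.7 289.3 253.1] [-3.142  0.    -3.099] F [-0.3 -0.2 -1. ] gap 19.0 ff 20.0 q [ 0.46  0.32  1.38 -0.    1.44 -1.15]
side wood 254 slope dx/dz 0.032 dy/dz 0.002 z [153.15016007 255.26851811]
side drum 98 [  -6.1   16.5 -112. ]
scene wood 157 slope dx/dz 0.073 dy/dz 0.006 z [157.40883062 256.62646366]
scene drum 123 [   4.2   -8.9 -110.5]
wood dz [-95.12216034  18.01405197]
drum dz [-126.50262181 -100.31532553]
wood dz [-99.81996037   6.92546289]
drum dz [-128.25068934 -101.92883861]
```

View pics/v11.png

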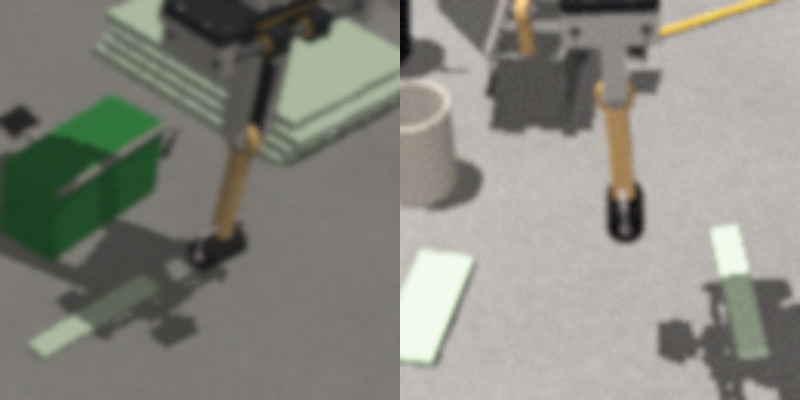

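B slid about 10 mm down the pads but hangs vertical, and is held at 20 N. Carrying it firmly and high, around the front of the tub, to slot0.

Call:
arm_command([
  [-0.8,0,0,-0.01,0],
  [-0.8,0,0,-0.02,0.17],
  [-0.8,0,0,0,0.17],
  [-0.8,0,0,0,0.17],
  [-0.8,0,0,0,0.17],
  [-0.8,0,0,0,0.17],
  [-0.8,0,0,0,0.17],
  [-0.8,0,0,0,0.17],
  [-0.8,0,0,0,0.17],
  [-0.8,0,0,0,0.17],
  [-0.8,0,0,0,0.17],
  [-0.8,0,0,0,0],
], newtons=30)

```text
clock: 37.38
eef_pos: [496.8, 289.3, 283.7]
eef_rot: [3.141, -0.0, 1.485]
wrist_force: [-1.2, -1.1, -1.8]
finger_gap: 18.8
finger_force: 30.0
```

Call:
arm_command([
  [-0.8,-0.02,0.002,0,0],
  [-0.8,-0.04,0.004,0,0],
  [-0.8,-0.0439,0.0042,0,0],
  [-0.8,-0.0439,0.0042,0,0],
  [-0.8,-0.0439,0.0042,0,0],
  [-0.8,-0.0439,0.0042,0,0],
  [-0.8,-0.0439,0.0042,0,0],
  [-0.8,-0.0439,0.0042,0,0],
  [-0.8,-0.0439,0.0042,0,0],
  [-0.8,-0.0439,0.0042,0,0],
  [-0.8,-0.02,0.0018,0,0],
  [-0.8,-0.008,0,0,0],
  [-0.8,0,0,0,0],
])

```text
clock: 39.0
eef_pos: [499.7, -151.5, 283.1]
eef_rot: [3.142, -0.0, 1.484]
wrist_force: [0.4, 0.2, -1.1]
finger_gap: 18.6
finger_force: 30.0
```

```bash
python3 hang.py; python3 -c "
from h import *
go(588,-151,260,yaw=1.484)"
```

```text
t 39.0 [ 499.7 -151.5  283.1] [ 3.142 -0.     1.484] F [ 0.4  0.2 -1.1] gap 18.6 ff 30.0 q [-0.36  0.19  1.48  0.    1.47 -0.28]
side wood 167 slope dx/dz -0.030 dy/dz -0.020 z [154.59369046 286.90679316]
side drum 102 [  -1.5   14.5 -111.5]
scene wood 199 slope dx/dz 0.006 dy/dz -0.075 z [186.36558986 285.56540593]
scene drum 161 [ 1.190e+01 -1.000e-01 -1.094e+02]
turn 0.001 shift x 7.6 y 87.8 z 23.2 norm 88
```

Call:
arm_command([
  [-0.8,0.002,0.0287,0,0],
  [-0.8,0.002,0.0287,0,0],
  [-0.8,0.002,0.0287,0,0],
  [-0.8,0,0,0.03,0],
  [-0.8,0,0,0.03,0],
  [-0.8,0,0,0,0],
])

```text
clock: 39.85
eef_pos: [585.5, -152.1, 221.3]
eef_rot: [-3.138, -0.001, 1.485]
wrist_force: [-0.6, -0.3, -0.5]
finger_gap: 18.1
finger_force: 30.0
```

```bash
python3 hang.py; python3 - <<'E'
from h import *
d=np.load('pics/hg_side.npy',allow_pickle=True).item();c=np.load('pics/hg_scene.npy',allow_pickle=True).item()
a=cv2.resize(c['img'][190:310,210:350],(420,360));b=cv2.resize(d['img'][130:250,200:320],(360,360))
cv2.imwrite('pics/v12.png',np.hstack([a,b]))
E
```

```text
t 39.9 [ 585.5 -152.1  221.3] [-3.138e+00 -1.000e-03  1.485e+00] F [-0.6 -0.3 -0.5] gap 18.1 ff 30.0 q [-0.31  0.42  1.33  0.    1.4  -0.23]
side wood 136 slope dx/dz 0.004 dy/dz -0.024 z [121.08955005 223.95301799]
side drum 120 [  -2.4   16.4 -114.6]
scene wood 182 slope dx/dz 0.034 dy/dz -0.075 z [122.08223966 223.19215733]
scene drum 201 [  10.8    1.4 -110.9]
```

View pics/v12.png

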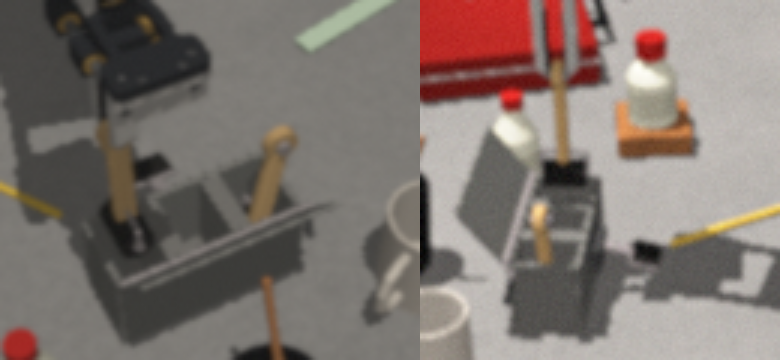

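The drum sits above the -y compartment (left panel (125,230)). Lowering now.

Call:
arm_command([
  [-0.8,0,0,0.01,0],
  [-0.8,0,0,0.01,0],
  [-0.8,0,0,0.01,0],
  [-0.8,0,0,0,0],
], newtons=20)

```text
clock: 40.45
eef_pos: [585.7, -153.3, 192.0]
eef_rot: [-3.14, -0.0, 1.484]
wrist_force: [-0.6, -0.3, -1.3]
finger_gap: 18.7
finger_force: 20.0
```

Call:
arm_command([
  [-0.8,0,0,0.015,0],
  [-0.8,0,0,0.015,0],
  [-0.8,0,0,0.012,0],
  [-0.8,0,0,0.006,0],
  [-0.8,0,0,0,0],
])

```text
clock: 41.08
eef_pos: [586.0, -153.3, 144.7]
eef_rot: [-3.141, -0.0, 1.484]
wrist_force: [0.6, -0.0, -1.2]
finger_gap: 18.8
finger_force: 20.0
```

Call:
arm_command([
  [-0.8,0,0,0.004,0],
  [-0.8,0,0,0.003,0],
  [-0.8,0,0,0,0],
])

```text
clock: 41.45
eef_pos: [586.1, -153.4, 138.1]
eef_rot: [3.141, 0.0, 1.484]
wrist_force: [0.7, 0.6, -1.4]
finger_gap: 19.1
finger_force: 20.0
```

Call:
arm_command([
  [-0.8,0,0,0.002,0],
  [-0.8,0,0,0.001,0],
  [-0.8,0,0,0,0],
])

```text
clock: 41.82
eef_pos: [587.2, -153.9, 137.7]
eef_rot: [3.137, 0.001, 1.484]
wrist_force: [-1.8, -0.7, 16.2]
finger_gap: 19.3
finger_force: 20.1
```

Call:
arm_command([
  [-0.8,0,0,-0.002,0],
  [-0.3,0,0,0,0],
  [-0.2,0,0,0,0],
  [-0.2,0,0,0,0],
  [-0.2,0,0,-0.01,0],
  [-0.2,0,0,-0.04,0],
  [-0.2,0,0,-0.05,0],
  [-0.2,0,0,-0.05,0],
  [-0.2,0,-0.05,0,0],
  [-0.2,0,-0.05,0,0],
  [-0.2,0,-0.05,0,0],
  [-0.2,0,-0.05,0,0],
  [-0.2,0,0,0,0],
  [-0.2,0,0,0,0],
])

```text
clock: 43.58
eef_pos: [387.4, -136.1, 287.8]
eef_rot: [3.14, 0.0, 1.484]
wrist_force: [1.2, 0.2, 0.5]
finger_gap: 37.6
finger_force: 0.0
```

```bash
python3 - <<'E'
from h import *
brief()
for n in('scene','side'):
    c=shot(n,'f_'+n);P=cloud(c);C=c['img'].astype(int)
    for t in((598,-28),(588,-148)):
        w=(C[...,2]-C[...,0]>30)&(abs(P[...,0]-t[0])<45)&(abs(P[...,1]-t[1])<40)&(P[...,2]>85)&(P[...,2]<170);q=P[w]
        print(n,t,w.sum(),'top',q[:,2].max(),'slope %.2f %.2f'%(np.polyfit(q[:,2],q[:,0],1)[0],np.polyfit(q[:,2],q[:,1],1)[0]))
    m=(C.max(2)<75)&(np.hypot(P[...,0]-500,P[...,1]+80)<30)&(P[...,2]>20);print('pedal z',np.median(P[m][:,2]),m.sum())
cv2.imwrite('pics/f_scene.png',cv2.resize(np.load('pics/f_scene.npy',allow_pickle=True).item()['img'][150:360,90:420],None,fx=2.3,fy=2.3))
E
```

```text
t 43.6 [ 387.4 -136.1  287.8] [3.14  0.    1.484] F [1.2 0.2 0.5] gap 37.6 ff 0.0 q [-0.43 -0.08  1.75  0.    1.47 -0.34]
scene (598, -28) 142 top 151.25226997638504 slope -0.03 0.16
scene (588, -148) 151 top 153.35099121847918 slope -0.07 -0.06
pedal z 46.53715987508599 88
side (598, -28) 86 top 148.186935811661 slope 0.04 0.13
side (588, -148) 80 top 149.28750241084754 slope -0.01 -0.17
pedal z 44.32093920777339 48
```

View pics/f_scene.png

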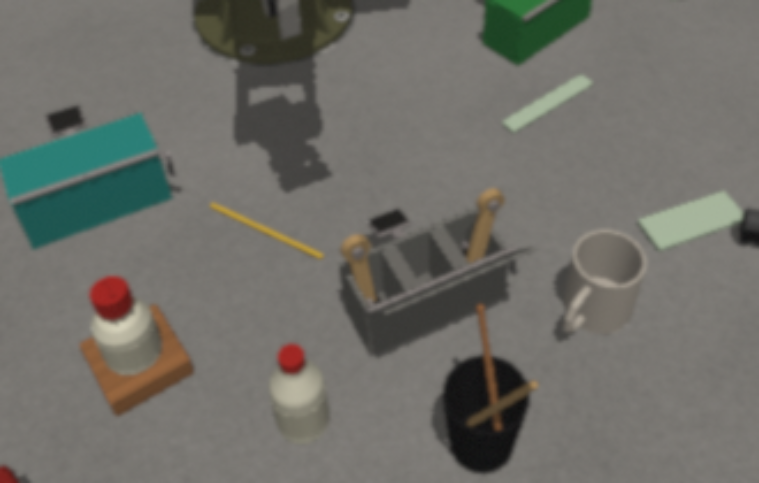

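Both rollers stand in their compartments (butts at (355,243) and (489,198), tops about 150 mm up). The pedal is down, the cap home, and the mug and second bottle untouched. No third roller shows in any view. Handing in.

```bash
python3 -c "
from cell import ticket
print(ticket.sign_off())"
```

```text
the job is handed in; nothing more can be done
None
```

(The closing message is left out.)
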